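# Sort leftover strap fittings back into their parts drawers

### The arm

A 6-joint arm with a two-finger parallel gripper is mounted at the origin on the work surface. World frame = base frame: x ahead of the robot, y to its left, z up, the work surface at z = 0. Lengths are in mm, angles in rad, forces in N, time in s.
With the tool pointing down it reaches from about 425 to 925 mm from the base axis. Payload 12.5 kg.
Tool frame: the origin (TCP) lies at the very end of the fingers, on their centre line; the grasp point (between the pads) lies arm.grip_point_offset behind it (arm.grip_point_offset is the distance from the TCP to the grasp point, in mm); z points along the fingers, y is the line along which they close (so a half turn about z gives the same grasp; the last joint's range is limited). The gripper opens to 85 mm and grips with 20 to 120 N. Pads are 22 mm wide; open, the fingers measure 114 mm over their backs; the gripper's body (76 mm by 85 mm) begins 54 mm behind the grasp point. The pads swing forward as they close: fully open they stand 13 mm farther back than shut.
Start: joints at [-0.106, 0.491, 1.559, -0, 1.092, -0.106], TCP at [625.016, 0.021, 231.327] pointing down, gripper open.
Joint ranges: [-3.1, 3.1], [-0.84, 2.19], [0.05, 2.79], [-1.13, 4.28], [0.06, 2.93], [-2.69, 2.69]. Speed limits (rad/s): [2.22, 2.22, 2.79, 3.14, 3.14, 3.14].

### API

Orientations are given as a unit quaternion [x, y, z, w].
In Python, from rig import arm gives the robot as it stands. The module is installed in compiled form; this text tells all that it offers.
- The arm moves only by the tool servo_tool, never from a script. Its argument "motion" is a list of rows, each an object of numbers: "dx", "dy", "dz": the shift along the tool's x, y, z in cm; "twist": the turn about the tool's z in rad. A call has 1 to 12 rows; each row shifts and turns the commanded pose from where the row before left it, along the tool's axes as they then stand; what a row does not reach is not made up. A row lasts 1/8 s, in which the tool goes at most 62.5 mm and 10.7 degrees, less where a joint would pass 70% of its speed; a pose out of reach is approached as far as the arm can. A call is refused whole if a number of a shift passes 6.25 or a number of a turn 0.188, either way. A call with a gripper value outside its range is refused whole. "gripper" is the opening, from 0 (shut) to 1 (fully open), set as the call begins (left out, the last holds). The fingers move at their own pace and stop on an object; the grip force is fixed at half the most. Time passes only in rows, so rows that do not move let the fingers close. It gives the time, the measured TCP pose, the force, the opening and the grip force at its end, in the units of the state.
- arm.read_state(): the state, without advancing time (a new reading comes with each control period).
- arm.snapshot(name): name is "scene" or "side" or "wrist"; returns a dict with "img" (480x640x3 uint8, red, green, blue), "depth" (480x640 float32, mm along the optical axis (not along the pixel's ray), 0 where there is no reading), "K" (3x3 intrinsics, pixels), "k1" (the pictures are not rectified: a ray, as slopes to the right and down, at radius r is drawn at 1 + k1 r^2 times it, then the intrinsics apply), "extrinsics" (4x4, takes a point from camera to world coordinates). Camera axes: x right, y down, z forward; pixel columns grow to the right and rows downward; lengths in mm; the calibration is good to about 2 mm. A picture is of the moment at which its call begins.
- arm.close_job(): hands the job in; it is judged then, once.
The state is a dict: "time_s": time; "joint_positions": joint angles; "joint_vel": joint speeds; "joint_torque": joint torques, N m; "eef_pos": TCP position; "tcp_rot": TCP orientation; "contact_force": force on the tool from outside, world axes, zero at the start; "wrist_torque": the same for the moment, N m; "width": opening from 0.0 (shut) to 1.0 (fully open); "grip_force": force on a finger pad.
Only numpy, scipy, OpenCV 4.12 (cv2) and the standard library are available. Lean on these libraries where they do the work, as an engineer would, in place of code of your own. Each camera call takes 0.05 s, during which the arm holds its last target. There are 200 camera calls.

### The job

Four strap fittings are left over on the bench mat: an O-ring, a D-ring, a rectangular loop and a roller buckle. Put each one back into the parts drawer that already holds its kind, so that it lies inside the drawer below the rim. Leave the drawers, the glue bottle and the wax tin standing where they are.

Things in the scene. Friction and masses are not known exactly. Their poses are not given: they have to be found in the camera images.
- oring: O-ring: plain round ring, 58 mm outside, 42 mm inside diameter. Round bright steel bar 8 mm thick, lying flat on the 3 mm thick bench mat. Origin: under the centre of the outline, z up. About 60 g.
- dring: D-ring: straight bar at its -x side, round bow to +x; 46 mm over all along x, 56 mm along y. Can be gripped along x through the origin, from the bar to the crown of the bow. Round bright steel bar 8 mm thick, lying flat on the 3 mm thick bench mat. Origin: under the centre of the outline, z up. About 65 g.
- loop: Rectangular loop: plain oblong ring without tongue, 28 mm along x, 56 mm along y. Round bright steel bar 8 mm thick, lying flat on the 3 mm thick bench mat. Origin: under the centre of the outline, z up. About 55 g.
- buckle: Roller buckle: rectangular frame, 46 mm along x, 56 mm along y, with a thin tongue along x down its middle, 12 mm high at the roller (+x). The side bars (outer faces at y = +-28 mm) are straight and clear to grip. Round bright steel bar 8 mm thick, lying flat on the 3 mm thick bench mat. Origin: under the centre of the outline, z up. About 85 g.
- drawer_oring: Open blue plastic drawer, 160 mm (x) by 120 (y) by 45 high, walls and floor 3, loose, 0.5 kg; finger pull at its -x end, robot side. Origin: centre of the underside. Known by its stock, two O-rings, in the +x end, at most 12 mm above the underside; floor free from x = -77 to +10 mm: a fitting centred 34 mm from the origin towards -x lies clear of all.
- drawer_dring: Open blue plastic drawer, 160 mm (x) by 120 (y) by 45 high, walls and floor 3, loose, 0.5 kg; finger pull at its -x end, robot side. Origin: centre of the underside. Known by its stock, two D-rings, in the +x end, at most 12 mm above the underside; floor free from x = -77 to +10 mm: a fitting centred 34 mm from the origin towards -x lies clear of all.
- drawer_loop: Open blue plastic drawer, 160 mm (x) by 120 (y) by 45 high, walls and floor 3, loose, 0.5 kg; finger pull at its -x end, robot side. Origin: centre of the underside. Known by its stock, three plain rectangular loops, in the +x end, at most 12 mm above the underside; floor free from x = -77 to +10 mm: a fitting centred 34 mm from the origin towards -x lies clear of all.
- drawer_buckle: Open blue plastic drawer, 160 mm (x) by 120 (y) by 45 high, walls and floor 3, loose, 0.5 kg; finger pull at its -x end, robot side. Origin: centre of the underside. Known by its stock, two roller buckles with tongues, in the +x end, at most 16 mm above the underside; floor free from x = -77 to +10 mm: a fitting centred 34 mm from the origin towards -x lies clear of all.
- glue: Blue plastic glue bottle standing to the right of the drawers, 60 mm diameter, 182 mm high with its nozzle. Origin at the centre of its underside. A bystander.
- tin: Round flat aluminium wax tin lying to the left of the drawers, 87 mm diameter, 29 mm high. Origin at the centre of its underside. A bystander.
Things that resemble listed ones, but are neither listed nor needed, are in the scene too. Leave any red look-alike of the loop alone. What is shaped like the oring but brown is not meant.

How it is judged:
By the outcome, as a careful person would: the job done as asked, in the order asked, and still so for the second after the job is handed in, with the robot touching nothing.
It also fails if it takes over 106 s, if anything falls off the work surface, if the arm or the gripper's body presses on something with over 40 N, if the wrist force passes 120 N, or if a joint passes its speed limit or range.

## Working session

There is one attempt and no reset: what is moved stays moved. The work goes in short steps, Python scripts to look and compute and a tool call to move; the robot and the scene stay as the last step left them, time stands still between calls to the robot, and variables do not carry over. Pictures are saved under pics/ and viewed, at most 14 in all, crops included, and the job is handed in when it is done.

Besides the shell and the picture viewer there is one more tool, called after "Emit:" as name(argument=value, ...), one argument or row to a line, values as JSON. servo_tool: Moves the arm, as the interface text tells. Its arguments: {"type":"object","properties":{"motion":{"type":"array"},"gripper":{"type":"number"}},"required":["motion"]}

```bash
mkdir -p pics
cat > h.py <<'E'
import numpy as np, cv2
from rig import arm
def snap(n,f=None):
    s=arm.snapshot(n)
    if f: cv2.imwrite('pics/'+f,s['img'][:,:,::-1])
    return s
def ray(s,u,v):
    K=np.array(s['K']);d=np.array([(u-K[0,2])/K[0,0],(v-K[1,2])/K[1,1]]);a=d.copy()
    for _ in range(20): a=d/(1+s['k1']*(a@a))
    E=np.array(s['extrinsics']);return E[:3,3],E[:3,:3]@np.array([a[0],a[1],1.])
def onz(s,u,v,z):
    o,r=ray(s,u,v);return (o+r*(z-o[2])/r[2]).round(1)
def cloud(s):
    K=np.array(s['K']);E=np.array(s['extrinsics'])
    v,u=np.mgrid[:480,:640];d=np.stack([(u-K[0,2])/K[0,0],(v-K[1,2])/K[1,1]],-1);a=d.copy()
    for _ in range(20): a=d/(1+s['k1']*(a**2).sum(-1,keepdims=True))
    p=np.concatenate([a,np.ones((480,640,1))],-1)*s['depth'][...,None]
    return p@E[:3,:3].T+E[:3,3]
E
python3 - <<'E'
from h import *
for n in('scene','wrist'):
    s=snap(n,n+'0.png');print(n,np.array(s['extrinsics']).round(3).tolist(),s['k1'],np.array(s['K']).tolist())
st=arm.read_state();print(st);print(arm.grip_point_offset)
E
```

```text
scene [[0.289, 0.593, -0.752, 1368.502], [0.957, -0.188, 0.22, -241.565], [-0.011, -0.783, -0.622, 723.156], [0.0, 0.0, 0.0, 1.0]] 0.012508016532528485 [[498.9514583235014, 0.0, 319.6998823558958], [0.0, 498.9514583235014, 238.24568544928607], [0.0, 0.0, 1.0]]
wrist [[1.0, -0.0, -0.001, 624.418], [-0.001, -0.964, -0.265, 67.862], [-0.001, 0.265, -0.964, 373.095], [0.0, 0.0, 0.0, 1.0]] -0.02497976593912198 [[346.1798584313171, 0.0, 323.70710221231826], [0.0, 346.1798584313171, 235.53855130954545], [0.0, 0.0, 1.0]]
{'time_s': 0.1, 'joint_positions': array([-1.05605830e-01,  4.91498665e-01,  1.55937638e+00,  3.04378786e-05,
        1.09168039e+00, -1.05583589e-01]), 'joint_vel': array([ 7.46154804e-04, -2.20423438e-03, -1.45459777e-03,  1.37066382e-03,
        8.43033789e-04,  5.77560846e-08]), 'joint_torque': array([ 1.65888025e-03, -6.19446945e+01, -2.62024283e+01, -1.08395730e-04,
        2.98314291e-03, -4.12389943e-05]), 'eef_pos': array([6.24813215e+02, 4.58101502e-02, 2.30790732e+02]), 'tcp_rot': array([ 7.07119528e-01,  7.07093870e-01, -2.92119509e-04, -3.82861636e-04]), 'contact_force': array([ 0.0826819 ,  0.60749069, -0.23892583]), 'wrist_torque': array([ 0.06022008,  0.03357747, -0.07346338]), 'grip_force': 0.0, 'width': 0.9999567702641186}
18.700000000000003
```

View pics/scene0.png

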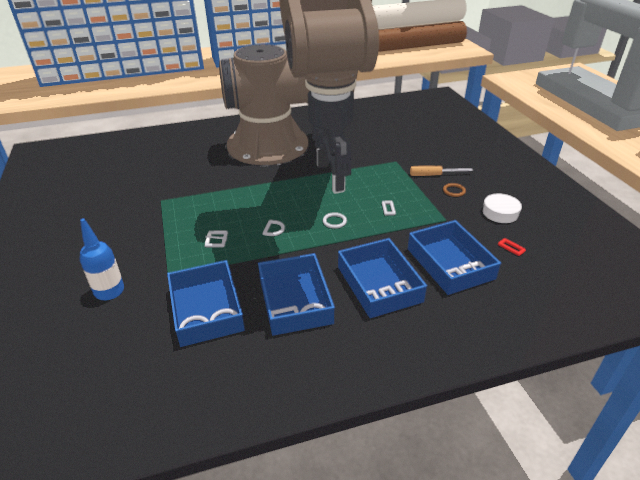

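View pics/wrist0.png

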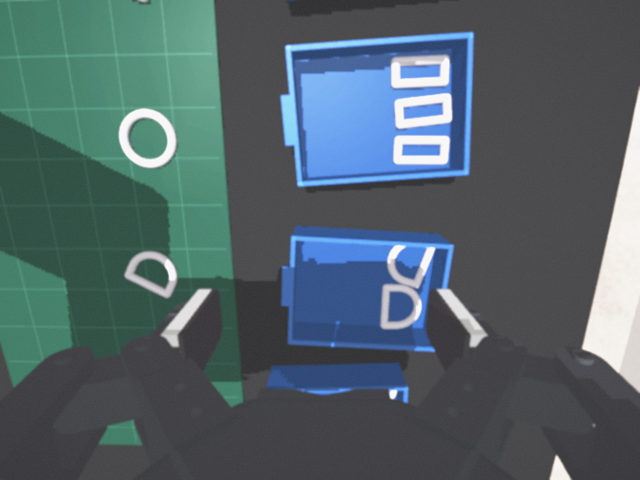

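Run:
```python
from h import *
s=snap('scene'); im=s['img']; P=cloud(s); hsv=cv2.cvtColor(im,cv2.COLOR_RGB2HSV)
blue=((hsv[...,0]>100)&(hsv[...,0]<125)&(hsv[...,1]>120)&(P[...,2]>38)&(P[...,2]<52)&(P[...,0]>500)&(P[...,0]<1000)).astype(np.uint8)
n,l,t,c=cv2.connectedComponentsWithStats(cv2.dilate(blue,np.ones((3,3))))
for i in range(1,n):
    if t[i,4]<150: continue
    p=P[(l==i)&(blue>0)]; print('drawer',t[i,:4],np.median(p[:,2]).round(1),cv2.minAreaRect(p[:,:2].astype(np.float32)))
big=cv2.resize(im[240:350,150:510],None,fx=2.2,fy=2.2,interpolation=cv2.INTER_CUBIC)
top=cv2.resize(im[180:265,180:420],(792,280),interpolation=cv2.INTER_CUBIC)
cv2.imwrite('pics/c.png',np.vstack([big,top])[:,:,::-1])
w=((hsv[...,1]<60)&(hsv[...,2]>110)).astype(np.uint8); w[:, :]*= ((P[...,2]<25)&(P[...,0]<650)&(P[...,0]>380)&(abs(P[...,1])<350)).astype(np.uint8)
n,l,t,c=cv2.connectedComponentsWithStats(w)
for i in range(1,n):
    if t[i,4]<40: continue
    v,u=np.nonzero(l==i); q=np.array([onz(s,a,b,8) for a,b in zip(u,v)],np.float32)
    print(t[i],cv2.minAreaRect(q[:,:2]))
s=snap('wrist');P=cloud(s)
for u,v in[(190,310),(175,330),(205,295),(460,310),(475,330)]: print(u,v,P[v,u].round(1),s['depth'][v,u])
print(np.unique(P[290:345,160:215,2].round(0),return_counts=True))
```

```text
drawer [408 220  94  62] 42.8 ((662.9932861328125, 260.5874938964844), (164.4653778076172, 126.33097076416016), 5.288755893707275)
drawer [337 238  91  68] 43.0 ((676.8933715820312, 88.92963409423828), (164.39486694335938, 124.83082580566406), 3.7846124172210693)
drawer [257 253  78  70] 43.5 ((669.5364379882812, -91.38369750976562), (121.28033447265625, 166.54869079589844), 86.8271713256836)
drawer [166 260  77  74] 43.7 ((640.23095703125, -265.5214538574219), (167.85760498046875, 120.90770721435547), 1.849392056465149)Traceback (most recent call last):
  File "<stdin>", line 16, in <module>
cv2.error: OpenCV(4.12.0) /io/opencv/modules/imgproc/src/convhull.cpp:143: error: (-215:Assertion failed) total >= 0 && (depth == CV_32F || depth == CV_32S) in function 'convexHull'
```

View pics/c.png

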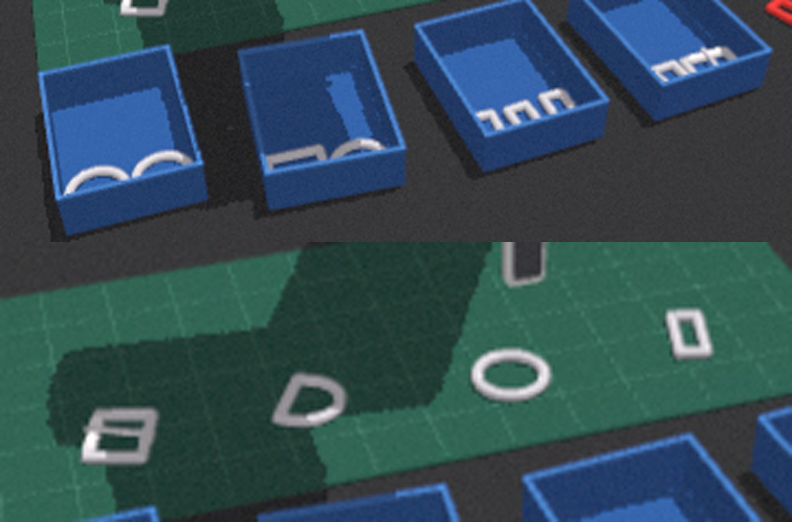

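The crop confirms the drawers: left to right (scene) they hold O-rings, D-rings, loops and tongued buckles. The fittings left to right are buckle, D-ring, O-ring and loop, with the D-ring's bow to the upper right.

```bash
cat >> h.py <<'E'
def fit(s,z=8,vmin=95,box=(380,575,-330,330)):
    im=s['img'];hsv=cv2.cvtColor(im,cv2.COLOR_RGB2HSV);P=cloud(s)
    w=((hsv[...,1]<70)&(hsv[...,2]>vmin)&(P[...,2]<30)&(P[...,0]>box[0])&(P[...,0]<box[1])&(P[...,1]>box[2])&(P[...,1]<box[3])).astype(np.uint8)
    n,l,t,c=cv2.connectedComponentsWithStats(w,connectivity=8)
    for i in range(1,n):
        if t[i,4]<40: continue
        v,u=np.nonzero(l==i); q=np.array([onz(s,a,b,z)[:2] for a,b in zip(u,v)]).astype(np.float32)
        r=cv2.minAreaRect(q)
        print('px',t[i],'xy',np.round(r[0],1),'size',np.round(r[1],1),'ang',round(r[2],1),'mean',q.mean(0).round(1))
E
python3 - <<'E'
from h import *
fit(snap('scene')); s=snap('wrist'); print('wrist');fit(s)
P=cloud(s)
z=P[285:350,155:220,2];print(np.unique(z[(z>150)].round(0),return_counts=True))
z=P[285:350,430:490,2];print(np.unique(z[(z>150)].round(0),return_counts=True))
E
```

```text
px [381 200  15  16 167] xy [437.1 210.2] size [30.8 66. ] ang 74.6 mean [437.5 210.4]
px [322 212  25  17 231] xy [446.1  65.4] size [58.  65.5] ang 70.9 mean [446.6  66.1]
px [263 220  22  16 195] xy [433.8 -78.9] size [46.4 61.8] ang 60.9 mean [434.1 -81.6]
px [204 230  24  18 262] xy [ 430.9 -217.4] size [50.6 62.7] ang 79.1 mean [ 431.4 -218.1]
px [ 219  409  203   64 1347] xy [ 978.9 -124.2] size [320.4  12. ] ang 90.0 mean [ 978.3 -131.2]
wrist
px [ 118  108   59   61 1678] xy [443.   70.8] size [60. 60.] ang 83.6 mean [443.2  71.3]
px [ 123  250   55   49 1272] xy [430.8 -74. ] size [50.  58.7] ang 60.2 mean [429.5 -76.3]
(array([244., 245., 246., 247., 248., 249., 250., 251., 252., 253., 254.,
       255., 256., 257., 258., 259., 260., 261., 262., 263., 264., 265.,
       266., 267., 268., 269., 270., 271., 272., 273., 274., 275., 276.,
       277., 278., 279., 280., 281., 282., 283., 284., 285., 286., 287.,
       288., 289., 290., 291., 292., 373.]), array([  1,  12,  25,  33,  51,  59,  61,  63,  71,  69,  85,  74,  89,
        75,  90,  84,  84,  80,  85,  78,  88,  88,  78,  79,  90,  83,
        82,  98,  75,  83,  77,  65,  59,  74,  65,  61,  79, 163,  90,
        14,  14,  22,  30,  20,  37,  34,  33,  10,   1,  21]))
(array([245., 246., 247., 248., 249., 250., 251., 252., 253., 254., 255.,
       256., 257., 258., 259., 260., 261., 262., 263., 264., 265., 266.,
       267., 268., 269., 270., 271., 272., 273., 274., 275., 276., 277.,
       278., 279., 280., 281., 282., 283., 284., 285., 286., 287., 288.,
       289., 290., 291., 292., 373.]), array([  1,  20,  17,  51,  44,  59,  68,  79,  70,  74,  76,  88,  76,
        84,  89,  88,  85,  77,  78,  83,  94,  68,  83,  81,  90,  70,
        80,  71,  63,  75,  67,  67,  67,  59,  70,  78, 158,  85,  10,
        10,  14,  20,  26,  18,  33,  29,   5,   1,  16]))
```

Emit:
servo_tool(
  motion=[
    {"dy": -4.5, "dx": 1.75, "dz": 2.5},
    {"dy": -4.5, "dx": 1.75, "dz": 2.5},
    {"dy": -4.5, "dx": 1.75, "dz": 2.5},
    {"dy": -4.5, "dx": 1.75, "dz": 2.5},
    {"twist": -0.175},
    {"twist": -0.175},
    {"twist": -0.175},
    {"twist": -0.175},
    {"twist": -0.175},
  ],
)

```text
invalid input at $.motion[0]: expected keys dx, dy, dz, twist
```

Emit:
servo_tool(
  motion=[
    {"twist": -0.175},
    {"twist": -0.175},
    {"twist": -0.175},
    {"twist": -0.17},
    {},
    {},
  ],
)

```text
invalid input at $.motion[0]: expected keys dx, dy, dz, twist
```

```bash
cat >> h.py <<'E'
from scipy.spatial.transform import Rotation as R
def go(x,y,z):
    st=arm.read_state();M=R.from_quat(st['tcp_rot']).as_matrix()
    print('shift cm',(M.T@(np.array([x,y,z])-st['eef_pos'])/10).round(2))
def st():
    s=arm.read_state();M=R.from_quat(s['tcp_rot']).as_matrix()
    print('t',round(s['time_s'],2),'pos',s['eef_pos'].round(1),'phi',np.degrees(np.arctan2(M[1,1],M[0,1])).round(2),'w',round(s['width'],3),'F',s['contact_force'].round(1),'grip',round(s['grip_force'],1),'zax',M[:,2].round(3),'j',s['joint_positions'].round(2))
E
python3 - <<'E'
from h import *
st();s=snap('wrist','w1.png');fit(s)
E
```

```text
t 0.25 pos [624.9   0.  231.1] phi -0.0 w 1.0 F [-0.3 -0.7 -0.5] grip 0.0 zax [-0.  0. -1.] j [-0.11  0.49  1.56 -0.    1.09 -0.11]
px [ 118  108   59   61 1682] xy [443.1  70.8] size [60.1 60. ] ang 84.2 mean [443.1  71.3]
px [ 123  250   55   49 1271] xy [430.8 -74.3] size [50.6 58.6] ang 59.6 mean [429.3 -76.4]
px [187 288  25  14  48] xy [ 478.4 -100. ] size [33.8  7.4] ang 30.1 mean [ 477.1 -100.8]
```

View pics/w1.png

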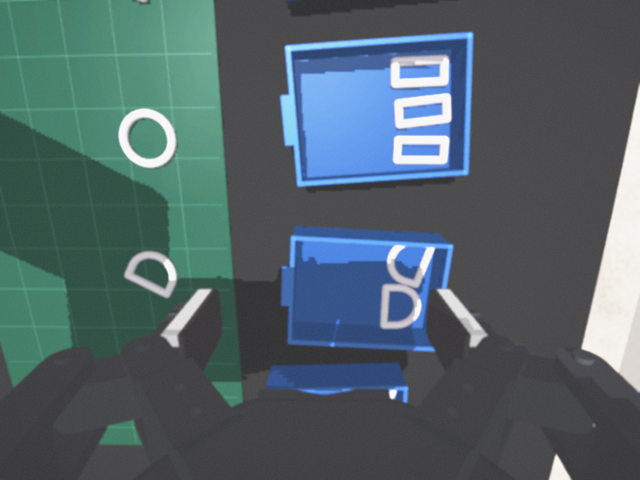

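The move was refused: every row needs all four keys. The picture is unchanged, with the O-ring at (147,138) and the D-ring at (151,275).

Emit:
servo_tool(
  motion=[
    {"dy": -4.5, "dx": 1.75, "dz": 2.5, "twist": 0},
    {"dy": -4.5, "dx": 1.75, "dz": 2.5, "twist": 0},
    {"dy": -4.5, "dx": 1.75, "dz": 2.5, "twist": 0},
    {"dy": -4.5, "dx": 1.75, "dz": 2.5, "twist": 0},
    {"dx": 0, "dy": 0, "dz": 0, "twist": -0.175},
    {"dx": 0, "dy": 0, "dz": 0, "twist": -0.175},
    {"dx": 0, "dy": 0, "dz": 0, "twist": -0.175},
    {"dx": 0, "dy": 0, "dz": 0, "twist": -0.175},
    {"dx": 0, "dy": 0, "dz": 0, "twist": -0.175},
  ],
)

```text
time_s: 1.42
eef_pos: [445.1, 70.0, 131.4]
tcp_rot: [0.338, 0.941, 0.0, 0.0]
contact_force: [0.2, -0.5, -0.4]
width: 0.995
grip_force: 0.0
```

Emit:
servo_tool(
  motion=[
    {"dx": 0, "dy": 0, "dz": 0, "twist": -0.175},
    {"dx": 0, "dy": 0, "dz": 0, "twist": -0.175},
    {"dx": 0, "dy": 0, "dz": 0, "twist": -0.175},
    {"dx": 0, "dy": 0, "dz": 0, "twist": -0.17},
    {"dx": 0, "dy": 0, "dz": 0, "twist": 0},
    {"dx": 0, "dy": 0, "dz": 0, "twist": 0},
  ],
)

```text
time_s: 2.17
eef_pos: [445.0, 70.0, 131.4]
tcp_rot: [0.002, 1.0, -0.0, 0.0]
contact_force: [0.7, -0.4, -0.2]
width: 0.999
grip_force: 0.0
```

Run:
```python
from h import *
st();s=snap('wrist','w2.png');fit(s)
```

```text
t 2.17 pos [445.   70.  131.4] phi 89.74 w 0.999 F [ 0.7 -0.4 -0.2] grip 0.0 zax [ 0. -0. -1.] j [ 0.01  0.4   2.08 -0.    0.66 -1.56]
px [ 100  167   71   77 2396] xy [430.2 -74.3] size [47.9 58.3] ang 60.1 mean [427.6 -76.6]
px [ 477  176   60   76 2240] xy [434.1 214.9] size [31.5 57.8] ang 75.0 mean [433.3 215. ]
px [  0 184   4  55 152] xy [ 429.5 -186.3] size [ 2.6 45.2] ang 75.6 mean [ 426.5 -185.9]
px [ 286  189   76   73 2415] xy [442.8  70.6] size [59.4 58.6] ang 89.3 mean [442.2  70.5]
```

View pics/w2.png

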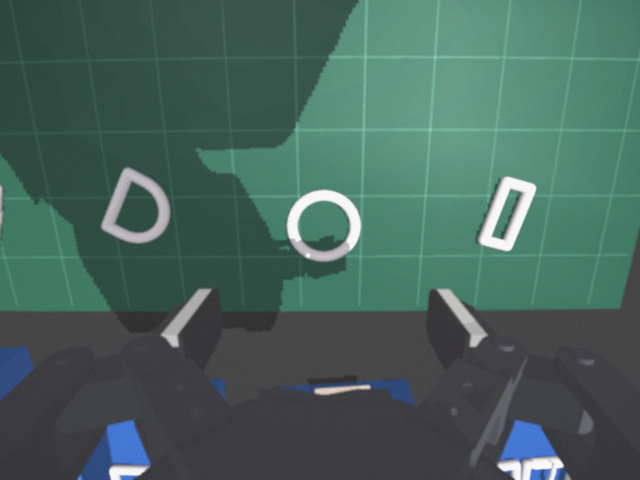

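The O-ring is at (324,226), between the fingers, with the D-ring at (137,207) and the loop at (508,213). Now I descend and grip.

Emit:
servo_tool(
  motion=[
    {"dx": 0.22, "dy": 0.06, "dz": 4, "twist": 0},
    {"dx": 0, "dy": 0, "dz": 4, "twist": 0},
    {"dx": 0, "dy": 0, "dz": 3, "twist": 0},
    {"dx": 0, "dy": 0, "dz": 1.5, "twist": 0},
    {"dx": 0, "dy": 0, "dz": 0.6, "twist": 0},
    {"dx": 0, "dy": 0, "dz": 0, "twist": 0},
  ],
)

```text
time_s: 2.98
eef_pos: [442.9, 70.6, 0.3]
tcp_rot: [0.001, 1.0, -0.0, -0.0]
contact_force: [0.6, 0.6, -0.7]
width: 0.998
grip_force: 0.0
```

Emit:
servo_tool(
  gripper=0.4,
  motion=[
    {"dx": 0, "dy": 0, "dz": 0, "twist": 0},
    {"dx": 0, "dy": 0, "dz": 0, "twist": 0},
    {"dx": 0, "dy": 0, "dz": 0, "twist": 0},
    {"dx": 0, "dy": 0, "dz": 0, "twist": 0},
    {"dx": 0, "dy": 0, "dz": 0, "twist": 0},
  ],
)

```text
time_s: 3.6
eef_pos: [443.2, 70.7, 1.6]
tcp_rot: [0.001, 1.0, 0.0, 0.001]
contact_force: [-2.6, 1.1, 16.7]
width: 0.632
grip_force: 59.6
```

Emit:
servo_tool(
  motion=[
    {"dx": 0, "dy": 0, "dz": -1.5, "twist": 0},
    {"dx": 0, "dy": 0, "dz": -5, "twist": 0},
    {"dx": 0, "dy": 0, "dz": -6, "twist": 0},
    {"dx": -2.0, "dy": -4.15, "dz": 0, "twist": 0},
    {"dx": -2.0, "dy": -4.15, "dz": 0, "twist": 0},
    {"dx": -2.0, "dy": -4.15, "dz": 0, "twist": 0},
    {"dx": -2.0, "dy": -4.15, "dz": 0, "twist": 0},
    {"dx": -2.0, "dy": -4.15, "dz": 0, "twist": 0},
    {"dx": -2.0, "dy": -4.15, "dz": 0, "twist": 0},
    {"dx": -2.0, "dy": -4.15, "dz": 0, "twist": 0},
    {"dx": -2.0, "dy": -4.15, "dz": 0, "twist": 0},
    {"dx": 0, "dy": 0, "dz": 0, "twist": 0},
  ],
)

```text
time_s: 5.1
eef_pos: [603.0, -264.1, 125.3]
tcp_rot: [0.002, 1.0, -0.0, 0.001]
contact_force: [-0.8, -0.4, -1.3]
width: 0.627
grip_force: 63.7
```

```bash
cat >> h.py <<'E'
def drawers(s):
    P=cloud(s);hsv=cv2.cvtColor(s['img'],cv2.COLOR_RGB2HSV)
    b=((hsv[...,0]>95)&(hsv[...,0]<128)&(hsv[...,1]>110)&(P[...,2]>38)&(P[...,2]<52)&(P[...,0]>500)).astype(np.uint8)
    n,l,t,c=cv2.connectedComponentsWithStats(cv2.dilate(b,np.ones((5,5))))
    for i in range(1,n):
        if t[i,4]<300: continue
        p=P[(l==i)&(b>0)]
        print('drawer px',t[i,:4],'z',np.median(p[:,2]).round(1),'min',np.percentile(p[:,:2],.5,0).round(1),'max',np.percentile(p[:,:2],99.5,0).round(1),cv2.minAreaRect(p[:,:2].astype(np.float32)))
E
python3 - <<'E'
from h import *
st();s=snap('wrist','w3.png');drawers(s)
E
```

```text
t 5.1 pos [ 603.  -264.1  125.3] phi 89.81 w 0.627 F [-0.8 -0.4 -1.3] grip 63.7 zax [ 0.001 -0.001 -1.   ] j [-0.51  0.65  1.58 -0.    0.92 -2.08]
drawer px [226 174 194 119] z 45.0 min [ 557.5 -324.3] max [ 633.8 -202. ] ((598.4747924804688, -263.0875549316406), (79.28534698486328, 121.9860610961914), 1.6300702095031738)
drawer px [475 215 165 127] z 45.0 min [ 585.3 -148.6] max [676.  -50.3] ((609.3973999023438, -118.84825897216797), (68.61454772949219, 136.1318817138672), 40.48629379272461)
drawer px [604 297  36 112] z 43.3 min [651.6 -35.5] max [736.5 -28.1] ((693.1688842773438, -30.944272994995117), (6.889678001403809, 89.28575897216797), 86.87078857421875)
drawer px [247 354 153  41] z 43.8 min [ 694.2 -319.5] max [ 720.5 -208.4] ((717.3764038085938, -265.3922119140625), (113.57324981689453, 29.791994094848633), 78.50968170166016)
drawer px [461 399  23  21] z 45.0 min [ 730.9 -152.7] max [ 747.1 -139.8] ((740.7537231445312, -148.75050354003906), (20.05606460571289, 10.674732208251953), 29.37294578552246)
```

View pics/w3.png

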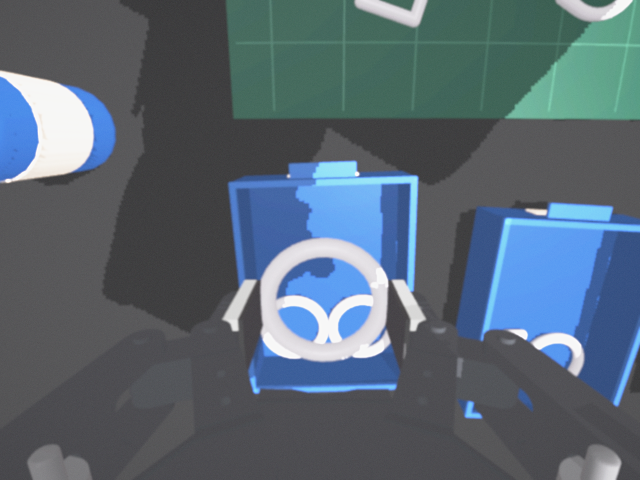

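The O-ring is held squarely above its drawer: ring at (325,300), drawer from (230,178) to (415,390), with the stock at the far end. I lower it and release.

Emit:
servo_tool(
  motion=[
    {"dx": 0, "dy": 0, "dz": 4, "twist": 0},
    {"dx": 0, "dy": 0, "dz": 4, "twist": 0},
    {"dx": 0, "dy": 0, "dz": 2.5, "twist": 0},
    {"dx": 0, "dy": 0, "dz": 1.0, "twist": 0},
    {"dx": 0, "dy": 0, "dz": 0.6, "twist": 0},
    {"dx": 0, "dy": 0, "dz": 0, "twist": 0},
  ],
)

```text
time_s: 5.9
eef_pos: [602.8, -261.4, 4.9]
tcp_rot: [0.0, 1.0, -0.0, 0.0]
contact_force: [0.2, 0.6, 0.5]
width: 0.626
grip_force: 63.7
```

Emit:
servo_tool(
  gripper=0.76,
  motion=[
    {"dx": 0, "dy": 0, "dz": 0, "twist": 0},
    {"dx": 0, "dy": 0, "dz": 0, "twist": 0},
    {"dx": 0, "dy": 0, "dz": 0, "twist": 0},
    {"dx": 0, "dy": 0, "dz": -1, "twist": 0},
    {"dx": 0, "dy": 0, "dz": -3, "twist": 0},
    {"dx": 0, "dy": 0, "dz": -6, "twist": 0},
    {"dx": 0, "dy": 0, "dz": -4, "twist": 0},
  ],
)

```text
time_s: 6.78
eef_pos: [602.9, -261.7, 147.7]
tcp_rot: [0.0, 1.0, -0.001, 0.001]
contact_force: [0.3, 0.5, -0.3]
width: 0.758
grip_force: 0.0
```

Run:
```python
from h import *
st();s=snap('wrist','w4.png');fit(s,12,box=(555,650,-325,-200));go(430.2,-74.3,150)
```

```text
t 6.78 pos [ 602.9 -261.7  147.7] phi 89.95 w 0.758 F [ 0.3  0.5 -0.3] grip 0.0 zax [ 0.002 -0.001 -1.   ] j [-0.51  0.62  1.56  0.    0.96 -2.08]
px [ 290  189   70   68 1961] xy [ 601.7 -260.4] size [57.2 56.8] ang 90.0 mean [ 601.1 -260.3]
shift cm [17.44 18.8   0.04]
```

The O-ring lies flat in its drawer at about (602,-260). Next is the D-ring.

Emit:
servo_tool(
  gripper=1,
  motion=[
    {"dx": 3.5, "dy": 3.76, "dz": 0, "twist": 0},
    {"dx": 3.5, "dy": 3.76, "dz": 0, "twist": 0},
    {"dx": 3.5, "dy": 3.76, "dz": 0, "twist": 0},
    {"dx": 3.5, "dy": 3.76, "dz": 0, "twist": 0},
    {"dx": 3.4, "dy": 3.76, "dz": 0, "twist": 0},
    {"dx": 0, "dy": 0, "dz": 2, "twist": 0.174},
    {"dx": 0, "dy": 0, "dz": 2, "twist": 0.174},
    {"dx": 0, "dy": 0, "dz": 2, "twist": 0.174},
    {"dx": 0, "dy": 0, "dz": 0, "twist": 0},
    {"dx": 0, "dy": 0, "dz": 0, "twist": 0},
  ],
)

```text
time_s: 8.07
eef_pos: [429.0, -73.5, 85.0]
tcp_rot: [0.257, 0.967, -0.0, 0.0]
contact_force: [0.4, -0.2, 0.0]
width: 0.999
grip_force: 0.0
```

Run:
```python
from h import *
st();s=snap('wrist','w5.png');fit(s);go(430.2,-74.3,3)
```

```text
t 8.07 pos [429.  -73.5  85. ] phi 60.26 w 0.999 F [ 0.4 -0.2  0. ] grip 0.0 zax [ 0.001 -0.    -1.   ] j [-0.32  0.47  2.16  0.    0.51 -1.37]
px [ 286  206   73   84 3203] xy [430.1 -74.7] size [47.4 57.9] ang 60.5 mean [427.9 -76.8]
px [187 288  25  14  43] xy [ 414.3 -165.4] size [ 4.4 20.3] ang 0.3 mean [ 414.4 -165.8]
px [ 112  295   66   56 1372] xy [ 407.2 -213.3] size [27.2 61.7] ang 6.2 mean [ 408.1 -212.3]
shift cm [-0.13 -0.01  8.21]
```

View pics/w5.png

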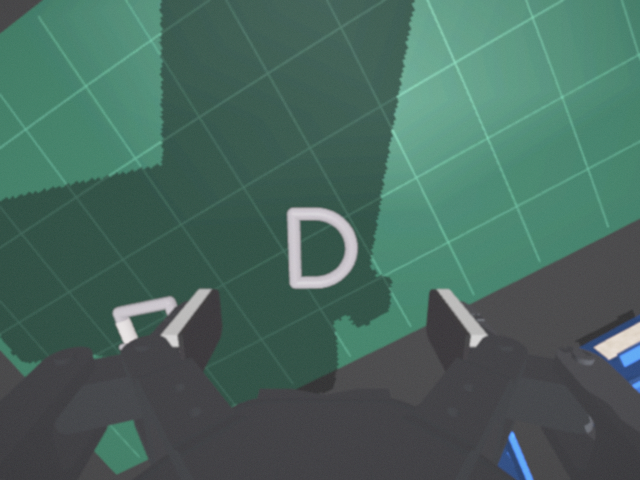

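The D-ring is centred at (323,248) with its x axis along the closing line. I grip it.

Emit:
servo_tool(
  motion=[
    {"dx": -0.13, "dy": 0, "dz": 4, "twist": 0},
    {"dx": 0, "dy": 0, "dz": 2.75, "twist": 0},
    {"dx": 0, "dy": 0, "dz": 1, "twist": 0},
    {"dx": 0, "dy": 0, "dz": 0.5, "twist": 0},
    {"dx": 0, "dy": 0, "dz": 0, "twist": 0},
  ],
)

```text
time_s: 8.75
eef_pos: [430.1, -74.1, 2.3]
tcp_rot: [0.258, 0.966, -0.0, 0.0]
contact_force: [0.3, -0.0, 0.1]
width: 0.998
grip_force: 0.0
```

Emit:
servo_tool(
  gripper=0.3,
  motion=[
    {"dx": 0, "dy": 0, "dz": 0, "twist": 0},
    {"dx": 0, "dy": 0, "dz": 0, "twist": 0},
    {"dx": 0, "dy": 0, "dz": 0, "twist": 0},
    {"dx": 0, "dy": 0, "dz": 0, "twist": 0},
    {"dx": 0, "dy": 0, "dz": 0, "twist": 0},
    {"dx": 0, "dy": 0, "dz": 0, "twist": 0},
  ],
)

```text
time_s: 9.5
eef_pos: [430.1, -74.0, 2.7]
tcp_rot: [0.258, 0.966, -0.0, 0.001]
contact_force: [-1.4, 1.4, 14.0]
width: 0.5
grip_force: 58.8
```

Emit:
servo_tool(
  motion=[
    {"dx": 0, "dy": 0, "dz": -1.5, "twist": 0},
    {"dx": 0, "dy": 0, "dz": -5, "twist": 0},
    {"dx": 0, "dy": 0, "dz": -6, "twist": 0},
    {"dx": 0, "dy": 0, "dz": 0, "twist": -0.155},
    {"dx": 0, "dy": 0, "dz": 0, "twist": -0.155},
    {"dx": 0, "dy": 0, "dz": 0, "twist": -0.155},
    {"dx": -4.06, "dy": 0, "dz": 0, "twist": 0},
    {"dx": -4.06, "dy": 0, "dz": 0, "twist": 0},
    {"dx": -4.06, "dy": 0, "dz": 0, "twist": 0},
    {"dx": -4.06, "dy": 0, "dz": 0, "twist": 0},
    {"dx": -4.06, "dy": 0, "dz": 0, "twist": 0},
    {"dx": 0, "dy": 0, "dz": 0, "twist": 0},
  ],
)

```text
time_s: 11.0
eef_pos: [634.1, -85.8, 126.4]
tcp_rot: [0.029, 1.0, -0.0, 0.0]
contact_force: [-0.3, -0.2, -0.7]
width: 0.5
grip_force: 61.6
```

Run:
```python
from h import *
st();s=snap('wrist','w6.png');drawers(s)
```

```text
t 11.0 pos [634.1 -85.8 126.4] phi 86.71 w 0.5 F [-0.3 -0.2 -0.7] grip 61.6 zax [ 0.001 -0.    -1.   ] j [-0.24  0.62  1.62  0.    0.89 -1.75]
drawer px [  0 136 178 192] z 44.7 min [ 557.6 -288.5] max [ 688.6 -200. ] ((605.936767578125, -215.15052795410156), (159.89450073242188, 74.54946899414062), 34.87739181518555)
drawer px [485 163 155 170] z 45.1 min [593.2  26.5] max [705.5 121.8] ((628.3121948242188, 51.28413391113281), (74.6954574584961, 146.1141357421875), 52.28351974487305)
drawer px [227 174 193 123] z 45.1 min [ 585.4 -147.5] max [671.2 -23.3] ((629.55126953125, -85.57373809814453), (121.66384887695312, 82.61428833007812), 86.68045806884766)
drawer px [  0 258 115 114] z 43.6 min [ 638.5 -321.6] max [ 721.1 -254.5] ((692.6634521484375, -306.7823181152344), (104.12344360351562, 57.24757385253906), 39.267704010009766)
drawer px [558 325  82  58] z 43.4 min [723.   95.1] max [755.  154.7] ((747.1619873046875, 130.90660095214844), (31.143795013427734, 67.33055877685547), 31.285139083862305)
drawer px [260 374 129  16] z 44.2 min [ 742.  -138.7] max [751.1 -44.2] ((746.4607543945312, -91.33489990234375), (97.19183349609375, 6.15651273727417), 86.57980346679688)
```

View pics/w6.png

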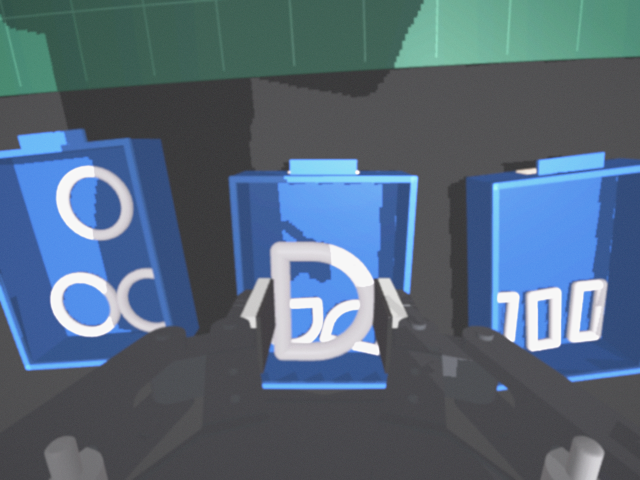

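The D-ring (322,300) is centred over the D-ring drawer, and the O-ring lies well in its own drawer at (95,203). I lower and release.

Emit:
servo_tool(
  motion=[
    {"dx": 0, "dy": 0, "dz": 4, "twist": 0},
    {"dx": 0, "dy": 0, "dz": 4, "twist": 0},
    {"dx": 0, "dy": 0, "dz": 2.5, "twist": 0},
    {"dx": 0, "dy": 0, "dz": 1.0, "twist": 0},
    {"dx": 0, "dy": 0, "dz": 0.6, "twist": 0},
    {"dx": 0, "dy": 0, "dz": 0, "twist": 0},
  ],
)

```text
time_s: 11.8
eef_pos: [632.6, -85.8, 6.4]
tcp_rot: [0.029, 1.0, -0.0, 0.0]
contact_force: [0.4, -0.3, -1.4]
width: 0.496
grip_force: 61.6
```

Emit:
servo_tool(
  gripper=0.65,
  motion=[
    {"dx": 0, "dy": 0, "dz": 0, "twist": 0},
    {"dx": 0, "dy": 0, "dz": 0, "twist": 0},
    {"dx": 0, "dy": 0, "dz": 0, "twist": 0},
    {"dx": 0, "dy": 0, "dz": -1, "twist": 0},
    {"dx": 0, "dy": 0, "dz": -3, "twist": 0},
    {"dx": 0, "dy": 0, "dz": -6, "twist": 0},
    {"dx": 0, "dy": 0, "dz": -4, "twist": 0},
  ],
)

```text
time_s: 12.68
eef_pos: [632.9, -85.8, 149.1]
tcp_rot: [0.029, 1.0, -0.0, 0.001]
contact_force: [0.9, -0.5, -0.2]
width: 0.649
grip_force: 0.0
```

Run:
```python
from h import *
st();s=snap('wrist','w7.png');fit(s,12,box=(585,685,-150,-20));go(434.1,214.9,90)
```

```text
t 12.68 pos [632.9 -85.8 149.1] phi 86.69 w 0.649 F [ 0.9 -0.5 -0.2] grip 0.0 zax [ 0.002 -0.001 -1.   ] j [-0.24  0.6   1.61  0.    0.93 -1.75]
px [ 296  191   56   66 1859] xy [632.8 -85. ] size [45.4 55.6] ang 86.6 mean [632.  -87.6]
shift cm [21.79 28.91  6.16]
```

Emit:
servo_tool(
  gripper=1,
  motion=[
    {"dx": 3.11, "dy": 4.13, "dz": 0, "twist": 0},
    {"dx": 3.11, "dy": 4.13, "dz": 0, "twist": 0},
    {"dx": 3.11, "dy": 4.13, "dz": 0, "twist": 0},
    {"dx": 3.11, "dy": 4.13, "dz": 0, "twist": 0},
    {"dx": 3.11, "dy": 4.13, "dz": 0, "twist": 0},
    {"dx": 3.11, "dy": 4.13, "dz": 0, "twist": 0},
    {"dx": 3.11, "dy": 4.13, "dz": 0, "twist": 0},
    {"dx": 0, "dy": 0, "dz": 3, "twist": 0.102},
    {"dx": 0, "dy": 0, "dz": 3, "twist": 0.102},
    {"dx": 0, "dy": 0, "dz": 0, "twist": 0},
    {"dx": 0, "dy": 0, "dz": 0, "twist": 0},
  ],
)

```text
time_s: 14.1
eef_pos: [432.3, 215.5, 86.8]
tcp_rot: [0.13, 0.992, 0.0, 0.0]
contact_force: [-0.5, 0.4, -0.5]
width: 1.003
grip_force: 0.0
```

Run:
```python
from h import *
st();s=snap('wrist','w8.png');fit(s);go(434.1,214.9,4)
```

```text
t 14.1 pos [432.3 215.5  86.8] phi 75.11 w 1.003 F [-0.5  0.4 -0.5] grip 0.0 zax [ 0.001  0.    -1.   ] j [ 0.33  0.51  2.05 -0.    0.58 -0.99]
px [ 300  206   46   83 2752] xy [434.2 215.1] size [29.9 57.5] ang 75.1 mean [432.9 215.5]
shift cm [-0.17 -0.02  8.3 ]
```

Emit:
servo_tool(
  motion=[
    {"dx": -0.18, "dy": 0, "dz": 4, "twist": 0},
    {"dx": 0, "dy": 0, "dz": 2.7, "twist": 0},
    {"dx": 0, "dy": 0, "dz": 1, "twist": 0},
    {"dx": 0, "dy": 0, "dz": 0.5, "twist": 0},
    {"dx": 0, "dy": 0, "dz": 0, "twist": 0},
  ],
)

```text
time_s: 14.78
eef_pos: [434.0, 215.1, 4.5]
tcp_rot: [0.13, 0.991, 0.0, 0.0]
contact_force: [0.2, 0.2, -0.4]
width: 1.002
grip_force: 0.0
```

Emit:
servo_tool(
  gripper=0.1,
  motion=[
    {"dx": 0, "dy": 0, "dz": 0, "twist": 0},
    {"dx": 0, "dy": 0, "dz": 0, "twist": 0},
    {"dx": 0, "dy": 0, "dz": 0, "twist": 0},
    {"dx": 0, "dy": 0, "dz": 0, "twist": 0},
    {"dx": 0, "dy": 0, "dz": 0, "twist": 0},
    {"dx": 0, "dy": 0, "dz": 0, "twist": 0},
    {"dx": 0, "dy": 0, "dz": 0, "twist": 0},
    {"dx": 0, "dy": 0, "dz": 0, "twist": 0},
  ],
)

```text
time_s: 15.78
eef_pos: [433.7, 215.0, 4.3]
tcp_rot: [0.131, 0.991, 0.0, 0.0]
contact_force: [-1.6, -0.5, 8.9]
width: 0.295
grip_force: 58.4
```

Emit:
servo_tool(
  motion=[
    {"dx": 0, "dy": 0, "dz": -1.5, "twist": 0},
    {"dx": 0, "dy": 0, "dz": -5, "twist": 0},
    {"dx": 0, "dy": 0, "dz": -6, "twist": 0},
    {"dx": 0, "dy": 0, "dz": 0, "twist": -0.163},
    {"dx": 0, "dy": 0, "dz": 0, "twist": -0.163},
    {"dx": -3.97, "dy": -2.75, "dz": 0, "twist": 0},
    {"dx": -3.97, "dy": -2.75, "dz": 0, "twist": 0},
    {"dx": -3.97, "dy": -2.75, "dz": 0, "twist": 0},
    {"dx": -3.97, "dy": -2.75, "dz": 0, "twist": 0},
    {"dx": -3.97, "dy": -2.75, "dz": 0, "twist": 0},
    {"dx": 0, "dy": 0, "dz": 0, "twist": 0},
    {"dx": 0, "dy": 0, "dz": 0, "twist": 0},
  ],
)

```text
time_s: 17.27
eef_pos: [639.8, 90.6, 129.1]
tcp_rot: [-0.032, 0.999, 0.0, -0.0]
contact_force: [0.8, 0.8, -0.5]
width: 0.295
grip_force: 59.2
```

Run:
```python
from h import *
st();s=snap('wrist','w9.png');drawers(s)
```

```text
t 17.27 pos [639.8  90.6 129.1] phi 93.67 w 0.295 F [ 0.8  0.8 -0.5] grip 59.2 zax [-0.001  0.    -1.   ] j [ 0.04  0.63  1.6   0.    0.91 -1.6 ]
drawer px [  0 141 161 208] z 44.7 min [ 586.3 -121.2] max [725.6 -23. ] ((634.8468627929688, -44.6214599609375), (170.40699768066406, 82.93022155761719), 32.920650482177734)
drawer px [469 169 171 169] z 45.2 min [578.4 196.4] max [701.5 295.1] ((640.4945678710938, 252.55123901367188), (117.0435562133789, 103.50102233886719), 5.632599353790283)
drawer px [226 174 191 150] z 45.1 min [591.4  27. ] max [700.4 153.1] ((646.4766845703125, 90.06982421875), (103.99772644042969, 121.79600524902344), 4.229015350341797)
drawer px [542 237  98 148] z 44.0 min [631.6 275. ] max [740.1 331.4] ((691.2779541015625, 320.23779296875), (55.6497688293457, 121.69564056396484), 68.59883880615234)
drawer px [  0 268 128 103] z 43.1 min [ 685.4 -150.9] max [749.8 -60.2] ((734.8001098632812, -119.48432922363281), (111.15697479248047, 58.121559143066406), 51.28651428222656)
drawer px [279 374  90  15] z 44.2 min [748.8  65.4] max [757.  131.3] ((752.9964599609375, 98.34506225585938), (5.662482738494873, 66.99520874023438), 3.331655263900757)
```

View pics/w9.png

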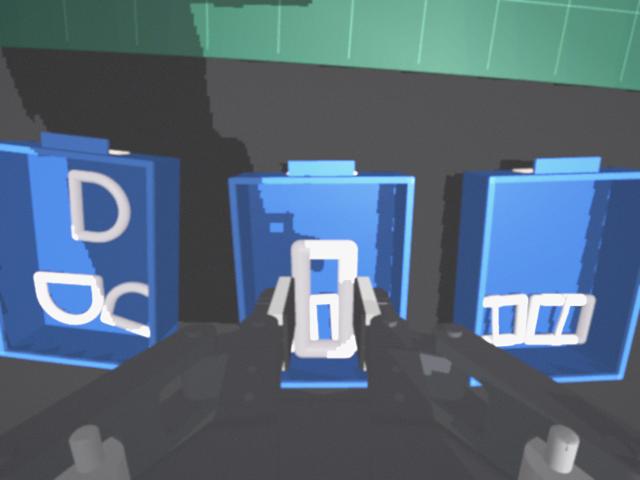

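The loop (324,297) is centred in the loop drawer, the D-ring lies in its drawer at (100,205), and the drawer on the right holds tongued buckles. I lower and release.

Emit:
servo_tool(
  motion=[
    {"dx": 0, "dy": 0, "dz": 4, "twist": 0},
    {"dx": 0, "dy": 0, "dz": 4, "twist": 0},
    {"dx": 0, "dy": 0, "dz": 2.5, "twist": 0},
    {"dx": 0, "dy": 0, "dz": 1.2, "twist": 0},
    {"dx": 0, "dy": 0, "dz": 0.6, "twist": 0},
    {"dx": 0, "dy": 0, "dz": 0, "twist": 0},
  ],
)

```text
time_s: 18.08
eef_pos: [640.6, 90.7, 6.4]
tcp_rot: [-0.032, 0.999, -0.0, 0.0]
contact_force: [0.0, -0.1, 0.7]
width: 0.295
grip_force: 59.2
```

Emit:
servo_tool(
  gripper=0.5,
  motion=[
    {"dx": 0, "dy": 0, "dz": 0, "twist": 0},
    {"dx": 0, "dy": 0, "dz": 0, "twist": 0},
    {"dx": 0, "dy": 0, "dz": 0, "twist": 0},
    {"dx": 0, "dy": 0, "dz": -1, "twist": 0},
    {"dx": 0, "dy": 0, "dz": -3, "twist": 0},
    {"dx": 0, "dy": 0, "dz": -6, "twist": 0},
    {"dx": 0, "dy": 0, "dz": -4, "twist": 0},
  ],
)

```text
time_s: 18.95
eef_pos: [640.9, 90.5, 149.1]
tcp_rot: [-0.032, 0.999, -0.0, 0.001]
contact_force: [-0.7, 0.9, -0.5]
width: 0.497
grip_force: 0.0
```

Run:
```python
from h import *
st();s=snap('wrist','w10.png');fit(s,12,box=(590,700,30,150));go(428,-213,120)
```

```text
t 18.95 pos [640.9  90.5 149.1] phi 93.68 w 0.497 F [-0.7  0.9 -0.5] grip 0.0 zax [ 0.003  0.    -1.   ] j [ 0.04  0.61  1.59 -0.    0.95 -1.6 ]
px [ 307  190   35   66 1652] xy [640.   91.5] size [55.5 28.5] ang 3.5 mean [639.1  91.5]
px [350 279  23  13 234] xy [693.1 127.3] size [11.4 19.3] ang 5.1 mean [692.3 126.9]
px [275 280  24   8 162] xy [695.9  62.3] size [ 6.7 20.2] ang 3.6 mean [696.1  62. ]
px [307 282  32   9 219] xy [696.2  93.8] size [ 7.6 27.2] ang 3.2 mean [695.9  94.8]
shift cm [ 23.39 -28.92   3.2 ]
```

Emit:
servo_tool(
  gripper=1,
  motion=[
    {"dx": 3.34, "dy": -4.13, "dz": 0, "twist": 0},
    {"dx": 3.34, "dy": -4.13, "dz": 0, "twist": 0},
    {"dx": 3.34, "dy": -4.13, "dz": 0, "twist": 0},
    {"dx": 3.34, "dy": -4.13, "dz": 0, "twist": 0},
    {"dx": 3.34, "dy": -4.13, "dz": 0, "twist": 0},
    {"dx": 3.34, "dy": -4.13, "dz": 0, "twist": 0},
    {"dx": 3.34, "dy": -4.13, "dz": 0, "twist": 0},
    {"dx": 0, "dy": 0, "dz": 0, "twist": 0.183},
    {"dx": 0, "dy": 0, "dz": 0, "twist": 0.183},
    {"dx": 0, "dy": 0, "dz": 0, "twist": 0.183},
    {"dx": 0, "dy": 0, "dz": 0, "twist": 0.183},
    {"dx": 0, "dy": 0, "dz": 0, "twist": 0.183},
  ],
)

```text
time_s: 20.5
eef_pos: [425.7, -213.0, 146.3]
tcp_rot: [0.415, 0.91, -0.0, 0.0]
contact_force: [-0.3, -0.9, -0.4]
width: 1.006
grip_force: 0.0
```

Emit:
servo_tool(
  motion=[
    {"dx": 0, "dy": 0, "dz": 1, "twist": 0.183},
    {"dx": 0, "dy": 0, "dz": 1, "twist": 0.183},
    {"dx": 0, "dy": 0, "dz": 1, "twist": 0.183},
    {"dx": 0, "dy": 0, "dz": 1, "twist": 0.183},
    {"dx": 0, "dy": 0, "dz": 1, "twist": 0.183},
    {"dx": 0, "dy": 0, "dz": 0, "twist": 0},
    {"dx": 0, "dy": 0, "dz": 0, "twist": 0},
  ],
)

```text
time_s: 21.38
eef_pos: [425.9, -213.1, 96.3]
tcp_rot: [0.771, 0.636, 0.0, 0.0]
contact_force: [0.3, 0.2, 0.1]
width: 0.998
grip_force: 0.0
```

Run:
```python
from h import *
st();s=snap('wrist','w11.png');fit(s);go(428,-213,0)
```

```text
t 21.38 pos [ 425.9 -213.1   96.3] phi -10.94 w 0.998 F [0.3 0.2 0.1] grip 0.0 zax [ 0.001 -0.    -1.   ] j [-0.6   0.49  2.05  0.    0.6  -0.41]
px [ 285  204   89   75 3942] xy [ 427.9 -214.5] size [52.6 57.9] ang 72.9 mean [ 428.3 -212.9]
px [515 241  16  67 450] xy [ 561.6 -264.4] size [52.3 10.6] ang 90.0 mean [ 559.8 -258.4]
shift cm [0.05 0.19 9.63]
```

View pics/w11.png

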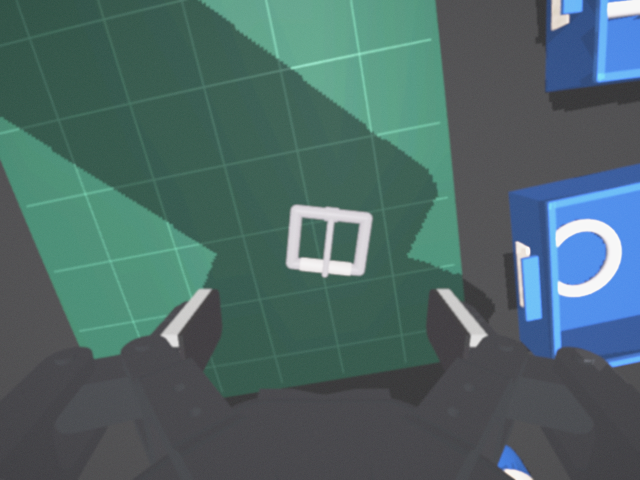

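The buckle is at (329,241), turned about 6° from the gripper, with its roller and tongue tip at the bottom edge. I correct for that and grip the side bars.

Emit:
servo_tool(
  motion=[
    {"dx": 0.15, "dy": 0.25, "dz": 0, "twist": 0.107},
    {"dx": 0, "dy": 0, "dz": 4, "twist": 0},
    {"dx": 0, "dy": 0, "dz": 3.5, "twist": 0},
    {"dx": 0, "dy": 0, "dz": 1.5, "twist": 0},
    {"dx": 0, "dy": 0, "dz": 0.5, "twist": 0},
    {"dx": 0, "dy": 0, "dz": 0, "twist": 0},
  ],
)

```text
time_s: 22.18
eef_pos: [428.8, -212.2, 1.4]
tcp_rot: [0.805, 0.593, 0.0, 0.0]
contact_force: [0.5, 0.1, -0.1]
width: 1.001
grip_force: 0.0
```

Emit:
servo_tool(
  gripper=0.4,
  motion=[
    {"dx": 0, "dy": 0, "dz": 0, "twist": 0},
    {"dx": 0, "dy": 0, "dz": 0, "twist": 0},
    {"dx": 0, "dy": 0, "dz": 0, "twist": 0},
    {"dx": 0, "dy": 0, "dz": 0, "twist": 0},
    {"dx": 0, "dy": 0, "dz": 0, "twist": 0},
    {"dx": 0, "dy": 0, "dz": 0, "twist": 0},
  ],
)

```text
time_s: 22.92
eef_pos: [428.8, -212.2, 2.2]
tcp_rot: [0.805, 0.593, 0.0, 0.001]
contact_force: [-3.1, 1.8, 17.0]
width: 0.623
grip_force: 59.4
```

Emit:
servo_tool(
  motion=[
    {"dx": 0, "dy": 0, "dz": -1.5, "twist": 0},
    {"dx": 0, "dy": 0, "dz": -5, "twist": 0},
    {"dx": 0, "dy": 0, "dz": -6.2, "twist": 0},
    {"dx": 0, "dy": 0, "dz": 0, "twist": 0.169},
    {"dx": 0, "dy": 0, "dz": 0, "twist": 0.169},
    {"dx": 0, "dy": 0, "dz": 0, "twist": 0.169},
    {"dx": 0, "dy": 0, "dz": 0, "twist": 0.169},
    {"dx": 0, "dy": 0, "dz": 0, "twist": 0.169},
    {"dx": 0, "dy": 0, "dz": 0, "twist": 0.169},
    {"dx": 0, "dy": 0, "dz": 0, "twist": 0.169},
  ],
)

```text
time_s: 24.18
eef_pos: [428.4, -211.9, 128.6]
tcp_rot: [0.999, 0.04, 0.0, 0.0]
contact_force: [-0.7, 0.3, -1.6]
width: 0.613
grip_force: 63.6
```

Emit:
servo_tool(
  motion=[
    {"dx": 2.4, "dy": -4.54, "dz": 0, "twist": 0},
    {"dx": 2.4, "dy": -4.54, "dz": 0, "twist": 0},
    {"dx": 2.4, "dy": -4.54, "dz": 0, "twist": 0},
    {"dx": 2.4, "dy": -4.54, "dz": 0, "twist": 0},
    {"dx": 2.4, "dy": -4.54, "dz": 0, "twist": 0},
    {"dx": 2.4, "dy": -4.54, "dz": 0, "twist": 0},
    {"dx": 2.4, "dy": -4.54, "dz": 0, "twist": 0},
    {"dx": 2.4, "dy": -4.54, "dz": 0, "twist": 0},
    {"dx": 2.4, "dy": -4.54, "dz": 0, "twist": 0},
    {"dx": 2.4, "dy": -4.54, "dz": 0, "twist": 0},
    {"dx": 0, "dy": 0, "dz": 0, "twist": 0},
    {"dx": 0, "dy": 0, "dz": 0, "twist": 0},
  ],
)

```text
time_s: 25.68
eef_pos: [628.1, 260.6, 128.1]
tcp_rot: [0.999, 0.043, -0.0, 0.0]
contact_force: [-1.0, -0.8, -1.5]
width: 0.619
grip_force: 63.6
```

Run:
```python
from h import *
st();s=snap('wrist','w12.png');drawers(s)
```

```text
t 25.68 pos [628.1 260.6 128.1] phi -85.06 w 0.619 F [-1.  -0.8 -1.5] grip 63.6 zax [-0.001 -0.    -1.   ] j [ 0.3   0.67  1.51 -0.    0.96  1.78]
drawer px [219  55 206 238] z 45.1 min [595.  199.2] max [746.1 331.2] ((667.1676635742188, 265.1846008300781), (150.7422332763672, 121.97955322265625), 5.521512031555176)
drawer px [472  59 168 250] z 44.6 min [591.7  29.9] max [755.5 157.9] ((675.0693359375, 93.01020812988281), (162.18942260742188, 121.94598388671875), 4.154342174530029)
drawer px [277 294  44  14] z 44.7 min [578.7 261.7] max [585.1 289.6] ((581.6817016601562, 275.6138000488281), (5.1553754806518555, 28.01554298400879), 4.907527446746826)
drawer px [328 294  44  13] z 44.8 min [582.5 225.6] max [588.8 253.3] ((585.4791259765625, 239.3283233642578), (4.896961688995361, 27.919721603393555), 6.295015811920166)
```

View pics/w12.png

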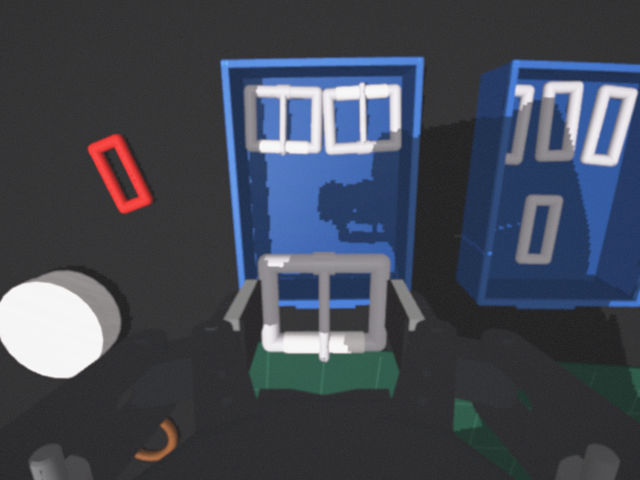

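The buckle (323,303) is held square over the near half of its drawer, with the stock at (320,118). The loop lies in its drawer at (540,228). I lower and release.

Emit:
servo_tool(
  motion=[
    {"dx": 0, "dy": -0.1, "dz": 4, "twist": 0},
    {"dx": 0, "dy": 0, "dz": 4, "twist": 0},
    {"dx": 0, "dy": 0, "dz": 2.5, "twist": 0},
    {"dx": 0, "dy": 0, "dz": 1.2, "twist": 0},
    {"dx": 0, "dy": 0, "dz": 0.6, "twist": 0},
    {"dx": 0, "dy": 0, "dz": 0, "twist": 0},
  ],
)

```text
time_s: 26.48
eef_pos: [628.9, 261.7, 5.5]
tcp_rot: [0.999, 0.043, 0.0, -0.0]
contact_force: [0.6, 0.4, -1.3]
width: 0.619
grip_force: 63.6
```

Emit:
servo_tool(
  gripper=0.76,
  motion=[
    {"dx": 0, "dy": 0, "dz": 0, "twist": 0},
    {"dx": 0, "dy": 0, "dz": 0, "twist": 0},
    {"dx": 0, "dy": 0, "dz": 0, "twist": 0},
    {"dx": 0, "dy": 0, "dz": -1, "twist": 0},
    {"dx": 0, "dy": 0, "dz": -3, "twist": 0},
    {"dx": 0, "dy": 0, "dz": -6, "twist": 0},
    {"dx": 0, "dy": 0, "dz": -5, "twist": 0},
    {"dx": 0, "dy": 0, "dz": -5, "twist": 0},
    {"dx": 0, "dy": 0, "dz": 0, "twist": 0},
    {"dx": 0, "dy": 0, "dz": 0, "twist": 0},
  ],
)

```text
time_s: 27.72
eef_pos: [628.2, 261.8, 204.8]
tcp_rot: [0.999, 0.043, -0.0, 0.0]
contact_force: [-0.6, 0.2, -1.0]
width: 0.762
grip_force: 0.0
```

Run:
```python
from h import *
st();s=snap('wrist','w13.png');fit(s,12,box=(585,670,200,330))
a=s['img'];b=snap('scene')['img'];c=cv2.resize(b[160:350,60:560],(792,300));cv2.imwrite('pics/f.png',np.vstack([c,cv2.resize(a[:300],(792,300))])[:,:,::-1])
```

```text
t 27.73 pos [628.2 261.8 204.8] phi -85.08 w 0.762 F [-0.6  0.2 -1. ] grip 0.0 zax [-0. -0. -1.] j [ 0.3   0.6   1.44 -0.    1.11  1.78]
px [ 295  187   58   50 1763] xy [626.5 263. ] size [49.3 56.4] ang 4.9 mean [627.6 263. ]
```

View pics/f.png

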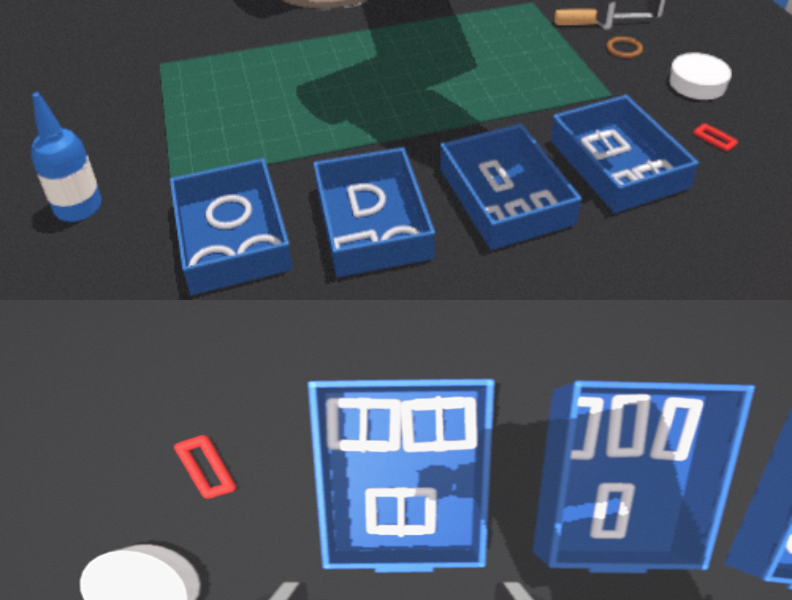

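All four fittings lie flat in their matching drawers, and the bystanders have not moved. I hand the job in.

```bash
python3 -c "
from rig import arm
print(arm.close_job())"
```

```text
the job is handed in; nothing more can be done
None
```

The O-ring, D-ring, loop and buckle each lie flat in the drawer holding their kind, the drawers, glue bottle and wax tin were left standing, and the job was handed in at about 28 s.

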